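# Put the sorted bolts and nuts together on the ribbed tray

### The job

Put the sorted fixings away on the blue tray: stand the open tin of gold bolts midway between the two closed tins there, in line with them, snap the amber lid fully home on it and lay the loose gold bolt on top of that lid as its sample. Stand the small tin of nuts in the middle of the white lid of the long-bolt tin, because those nuts fit the long bolts. Keep the open tins upright so nothing spills, and leave the two closed tins, the washer jar, the spare white lid and the long silver bolt where they are.

Things in the scene. Friction and masses are not known exactly. Their poses are not given: they have to be found in the camera images.
- tin_mid: Open tin of gold bolts: round, steel, yellow band, 72 mm high, body 53 mm in diameter (grip it there, across the middle), widening to 56 mm at the rolled rim 5 mm below its top edge; gold hex bolts are seen inside (part of it). About 0.45 kg. Starts on the bench beside the tray. Origin: centre of its underside, z up.
- lid: Amber press-on lid lying skirt down on the bench: 64 mm across, 15 mm high, 30 g. Origin: centre of its lower edge, z up; top plate at 12.5 mm, inside a ring to 15 mm (57 mm inner diameter). Skirt 58 mm inside, 10 mm deep, goes over the rim with 1 mm to spare. Set on the tin it rests on springy nubs, origin 66 to 67 mm above the tin's; a straight push of about 15 N snaps it home at 62 mm.
- bolt: The loose gold hex bolt, the sample: shank 10 mm in diameter and 35 mm long, head 17 mm across flats and 6.4 mm thick, 41 mm over all, 34 g. It lies on its side on the bench. Origin: on the shank's axis at half the whole length (7 mm above the surface it lies on); x runs along the bolt towards the head, so the plain shank reaches from x = -21 mm to +14 mm.
- nut_tin: The small open tin of steel nuts: round, green band, 45 mm in diameter, 34 mm high, foot 42 mm in diameter, about 0.14 kg; the nuts are part of it. Starts on the bench beside the tray. Origin: centre of its underside, z up.
- tin_long: Tin of long bolts, standing on the tray: same tin as the gold-bolt tin but with a red band, closed by a white lid 64 mm across. Origin: centre of its underside, z up; the lid's flat plate, where the nut tin stands, is 74.5 mm above it, inside a ring 57 mm in inner diameter, top at 77 mm. Not fastened, 0.5 kg.
- tin_short: Tin of short bolts, standing on the tray: the same with a blue band and blue lid, and a short silver bolt fixed on the lid. Origin: centre of its underside, z up. 185 to 205 mm from the long-bolt tin, centre to centre; either of them may stand on the left. Its y axis runs along their row, one way or the other. Not fastened, 0.45 kg.
- tray: The blue ribbed tray, fixed to the bench, 240 mm (x) by 370 mm (y), lips 18 mm high. Origin: centre of its underside, z up; tins stand on the tops of the ribs, 6 mm above it.
- jar: Bystander: glass jar of washers with a dark steel screw lid, 54 mm in diameter, 59 mm high, on the bench. Origin: centre of its underside.
- spare_lid: Bystander: a spare white lid lying on the bench, same size as the amber one (64 mm by 15 mm). Origin: centre of its lower edge.
- stray_bolt: Bystander: a silver hex bolt, 66 mm long, shank 10 mm, lying on the bench. Origin: on its axis at half its length, x towards the head.

How it is judged:
By the outcome, as a careful person would: the job done as asked, in the order asked, and still so for the second after the job is handed in, with the robot touching nothing.
It also fails if it takes over 112 s, if anything falls off the work surface, if the arm or the gripper's body presses on something with over 40 N, if the wrist force passes 120 N, or if a joint passes its speed limit or range.

### The arm

A 6-joint arm with a two-finger parallel gripper is mounted at the origin on the work surface. World frame = base frame: x ahead of the robot, y to its left, z up, the work surface at z = 0. Lengths are in m, angles in rad, forces in N, time in s.
With the tool pointing down it reaches from about 0.425 to 0.95 m from the base axis. Payload 3.5 kg.
Tool frame: the origin (TCP) lies at the very end of the fingers, on their centre line; the grasp point (between the pads) lies 19 mm behind it; z points along the fingers, y is the direction in which the jaws open and shut (so a half turn about z gives the same grasp; the last joint's range is limited). The gripper opens to 85 mm and grips with 20 to 120 N. Pads are 22 mm wide; open, the fingers measure 114 mm over their backs; the gripper's body (76 mm by 85 mm) begins 54 mm behind the grasp point. The pads swing forward as they close: fully open they stand 13 mm farther back than shut.
Start: joints at [1.136, 0.286, 1.577, -0, 1.279, -0.15], TCP at [0.19, 0.648, 0.231] pointing down, gripper open.
Joint ranges: [-2.77, 2.77], [-0.9, 2.22], [0.21, 2.48], [-1.53, 4.67], [0.24, 2.81], [-2.84, 2.84]. Speed limits (rad/s): [2.79, 2.79, 3.14, 3.14, 3.14, 3.14].

### API

Orientations are given as a unit quaternion [x, y, z, w].
In Python, from plant import ctrl, eyes, ticket gives the robot as it stands.
- The arm moves only by the tool send_rows, never from a script. Its arguments are lists of equal length, an entry for each row: "translation": the shift along the tool's x, y, z in units of 30 mm (1.0 is 30 mm), a list of three; "rotation": the turn, a rotation vector about the tool's x, y, z in units of 5 degrees (1.0 is 5 degrees), a list of three; "grip": the finger opening in mm, from 0 to 85.4. A call has 1 to 5 rows; each row shifts and turns the commanded pose from where the row before left it, along the tool's axes as they then stand; what a row does not reach is not made up. A row lasts 1/8 s, in which the tool goes at most 62.5 mm and 10.7 degrees, less where a joint would pass 70% of its speed; a pose out of reach is approached as far as the arm can. A call is refused whole if a number of a shift passes 1 or a number of a turn 1, either way. A call with a gripper value outside its range is refused whole. The fingers move at their own pace and stop on an object; "squeeze" is the grip in N (left out, the last holds). Time passes only in rows, so rows that do not move let the fingers close. It gives the time, the measured TCP pose, the force and the opening at its end, in the units of the state.
- ctrl.get_state(): the state, without advancing time (a new reading comes with each control period).
- eyes.read_camera(name): name is "scene" or "top"; returns a dict with "image" (384x512x3 uint8, blue, green, red), "mtx" (3x3 intrinsics, pixels), "xyz" and "orientation" of the camera in the world. Camera axes: x right, y down, z forward; pixel columns grow to the right and rows downward; lengths in m; the calibration is good to about 2 mm. A picture is of the moment at which its call begins. There is no depth.
- ticket.sign_off(): hands the job in, once; it reports no verdict.
The state is a dict: "time": time; "qpos": joint angles; "dq": joint speeds; "joint_efforts": joint torques, N m; "eef_pos": TCP position; "tcp_rot": TCP orientation; "contact_force": force on the tool from outside, world axes, zero at the start; "wrist_torque": the same for the moment, N m; "opening": opening from 0.0 (shut) to 1.0 (fully open).
Only numpy, scipy, OpenCV 4.12 (cv2) and the standard library are available. Lean on these libraries where they do the work, as an engineer would, in place of code of your own. Each camera call takes 0.05 s, during which the arm holds its last target. There are 200 camera calls.

## Working session

There is one attempt and no reset: what is moved stays moved. The work goes in short steps, Python scripts to look and compute and a tool call to move; the robot and the scene stay as the last step left them, time stands still between calls to the robot, and variables do not carry over. Pictures are saved under pics/ and viewed, about 12 in all and at most 16, crops included, and the job is handed in when it is done.

Besides the shell and the picture viewer there is one more tool, called after ">>>" in YAML: its name, and indented under it one key for each argument. send_rows: Moves the arm, as the interface text tells. Its arguments: {"type":"object","properties":{"translation":{"type":"array"},"rotation":{"type":"array"},"grip":{"type":"array"},"squeeze":{"type":"number"}},"required":["translation","rotation","grip"]}

```bash
mkdir -p pics; ls; cat > h.py <<'E'
import numpy as np,cv2
from scipy.spatial.transform import Rotation as R
from plant import ctrl,eyes,ticket
def shot(cam,name,crop=None,scale=1):
    d=eyes.read_camera(cam); np.savez('pics/'+name+'.npz',**{k:np.array(v) for k,v in d.items()})
    im=d['image']
    if crop: x0,y0,x1,y1=crop; im=im[y0:y1,x0:x1]
    if scale!=1: im=cv2.resize(im,None,fx=scale,fy=scale,interpolation=cv2.INTER_CUBIC)
    cv2.imwrite('pics/'+name+'.png',im); return d
def ray(d,u,v,z):
    K=np.array(d['mtx']);c=np.array(d['xyz']);r=R.from_quat(d['orientation']).apply(np.linalg.inv(K)@[u,v,1])
    return c+r*(z-c[2])/r[2]
def proj(d,p):
    q=R.from_quat(d['orientation']).inv().apply(np.array(p)-d['xyz']);w=np.array(d['mtx'])@q;return w[:2]/w[2]
E
python3 - <<'E'
from h import *
for c in('scene','top'):
    d=shot(c,c+'0',scale=1.5); print(c,d['mtx'],d['xyz'],d['orientation'])
s=ctrl.get_state();print(s)
E
```

```text
pics
scene [[390.17930348   0.         264.98639288]
 [  0.         390.17930348 189.46435303]
 [  0.           0.           1.        ]] [ 1.07552888 -0.55774341  0.66343596] [ 0.83800712  0.33978001 -0.16058093 -0.39561014]
top [[442.9726737    0.         259.10971739]
 [  0.         442.9726737  192.09862278]
 [  0.           0.           1.        ]] [ 0.29003549 -0.00912389  1.23605867] [ 0.71192905 -0.6955081   0.06313187 -0.07375546]
{'time': 0.1, 'qpos': array([ 1.13602524e+00,  2.87078175e-01,  1.57804049e+00,  1.83465108e-05,
        1.27861645e+00, -1.50010795e-01]), 'dq': array([ 1.35081143e-03, -2.62686406e-03, -4.00209495e-03, -1.31722046e-04,
       -5.10378833e-04, -1.74764162e-05]), 'joint_efforts': array([ 7.88710950e-04, -4.07295549e+01, -2.93697345e+01, -1.13089009e-04,
        3.35922014e-03, -6.93361443e-06]), 'eef_pos': array([0.18934445, 0.6472736 , 0.23007942]), 'tcp_rot': array([ 1.41902118e-01,  9.89880115e-01, -1.02323232e-03, -3.17182739e-04]), 'contact_force': array([-0.24164298, -0.75144201, -0.37876657]), 'wrist_torque': array([-0.00762765, -0.00554947, -0.00958665]), 'opening': 0.9979258972200863}
```

View pics/top0.png

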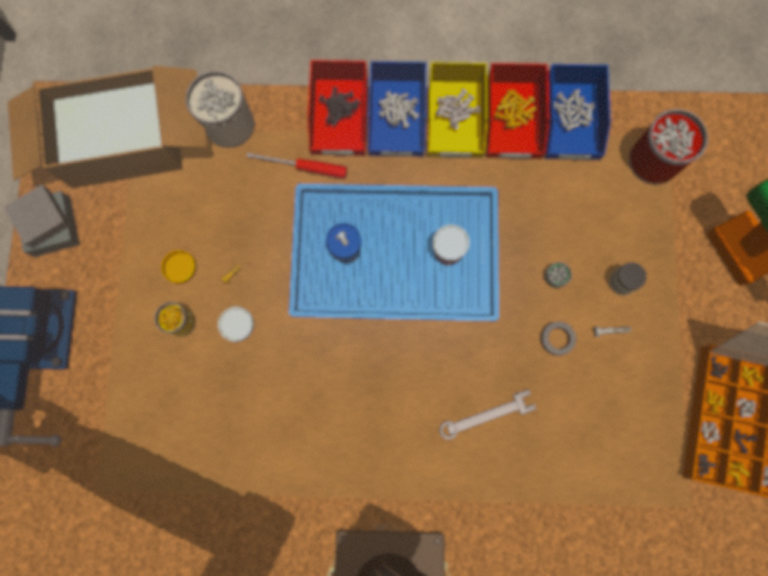

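View pics/scene0.png

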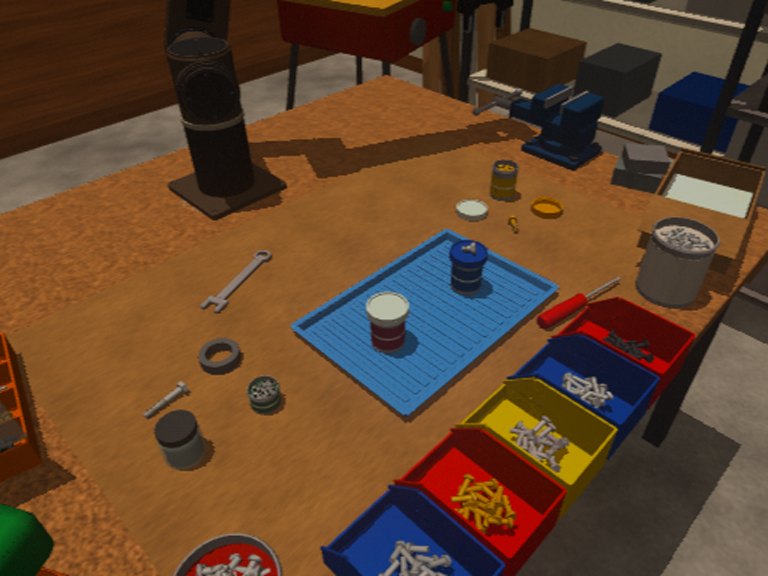

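```bash
python3 - <<'E'
from h import *
d=dict(np.load('pics/top0.npz')); im=d['image']
print(proj(d,[.19,.648,.23]),proj(d,[0.5,0,0]))
def c(x0,y0,w,h,s=4):
    a=cv2.resize(im[y0:y0+h,x0:x0+w],None,fx=s,fy=s,interpolation=cv2.INTER_CUBIC)
    for u in range(-(-x0//10)*10,x0+w,10):
        X=int((u-x0+.5)*s); cv2.line(a,(X,0),(X,6),(255,255,255),1); cv2.putText(a,str(u),(X-10,17),0,.35,(255,255,255),1)
    for v in range(-(-y0//10)*10,y0+h,10):
        Y=int((v-y0+.5)*s); cv2.line(a,(0,Y),(6,Y),(255,255,255),1); cv2.putText(a,str(v),(8,Y+4),0,.35,(255,255,255),1)
    return a
L=c(95,155,90,85);Rr=c(355,165,90,85);T=c(205,140,125,50)
o=np.zeros((540,720,3),np.uint8);o[:340,:360]=L;o[:340,360:]=Rr;o[340:540,:500]=T
cv2.imwrite('pics/mont.png',o)
E
```

```text
[-33.39524008 317.82584083] [263.25930492 203.47360505]
```

View pics/mont.png

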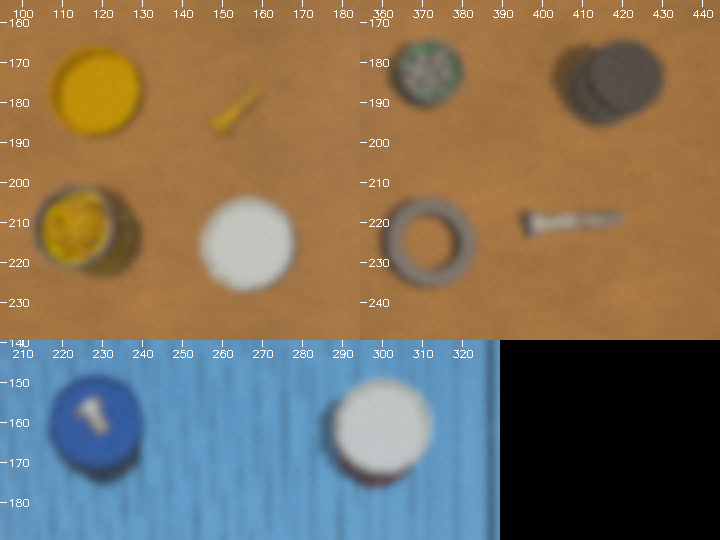

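```bash
python3 - <<'E'
from h import *
d=dict(np.load('pics/top0.npz'))
for n,u,v,z in[('tin_mid',113.25,211.5,.072),('lid',118.75,177.5,.015),('head',148.2,186.5,.008),('tip',159.7,177,.006),('nut',372.2,182.3,.034),('short',228.5,159.9,.083),('long',300,160.9,.083),('spare',156.7,215.5,.015)]:
    print(n,ray(d,u,v,z)[:2].round(4))
E
```

```text
tin_mid [0.4571 0.3989]
lid [0.563  0.4118]
head [0.5402 0.3279]
tip [0.569  0.2976]
nut [ 0.5604 -0.3004]
short [0.6028 0.0957]
long [ 0.6041 -0.0967]
spare [0.4568 0.2962]
```

>>> send_rows:
  translation:
    - [0,0,0]
    - [0,0,0]
    - [0,0,0]
    - [0,0,0]
  rotation:
    - [0,0,-0.81]
    - [0,0,-0.81]
    - [0,0,-0.81]
    - [0,0,-0.81]
  grip: [85,85,85,85]
  squeeze: 40

```text
time: 0.6
eef_pos: [0.1894, 0.6474, 0.2305]
tcp_rot: [-0.0, 1.0, -0.001, -0.0]
contact_force: [-0.6, -0.7, 0.1]
opening: 0.99
```

>>> send_rows:
  translation:
    - [-0.9,-0.83,0]
    - [-0.9,-0.83,0]
    - [-0.9,-0.83,0]
    - [-0.9,-0.83,0]
    - [-0.9,-0.83,0]
  rotation:
    - [0,0,0]
    - [0,0,0]
    - [0,0,0]
    - [0,0,0]
    - [0,0,0]
  grip: [85,85,85,85,85]

```text
time: 1.23
eef_pos: [0.3249, 0.5219, 0.2306]
tcp_rot: [0.001, 1.0, -0.0, -0.0]
contact_force: [1.1, -0.7, 0.3]
opening: 0.992
```

```bash
cat >> h.py <<'E'
def go(x,y,z,yaw=None):
    "print shift needed in tool units; yaw = wanted direction of tool y, degrees"
    s=ctrl.get_state();r=R.from_quat(s['tcp_rot']);d=r.inv().apply(np.array([x,y,z])-s['eef_pos'])/.03
    ty=r.apply([0,1,0]);tz=r.apply([0,0,1])
    print('t',round(s['time'],2),'tcp',s['eef_pos'].round(4),'yaw',np.degrees(np.arctan2(ty[1],ty[0])).round(2),'tilt',np.degrees(tz[:2]).round(2),'F',np.round(s['contact_force'],1),'open',round(s['opening']*85.4,1))
    print('shift units',d.round(2))
E
python3 -c "
from h import *
go(.457,.399,.2)"
```

```text
t 1.23 tcp [0.3249 0.5219 0.2306] yaw 89.89 tilt [-0.04 -0.05] F [ 1.1 -0.7  0.3] open 84.7
shift units [-4.41 -4.09  1.02]
```

>>> send_rows:
  translation:
    - [-0.88,-0.82,0.2]
    - [-0.88,-0.82,0.2]
    - [-0.88,-0.82,0.2]
    - [-0.88,-0.82,0.2]
    - [-0.88,-0.82,0.2]
  rotation:
    - [0,0,0]
    - [0,0,0]
    - [0,0,0]
    - [0,0,0]
    - [0,0,0]
  grip: [85,85,85,85,85]

```text
time: 1.85
eef_pos: [0.4566, 0.3987, 0.2005]
tcp_rot: [0.001, 1.0, -0.0, -0.0]
contact_force: [-0.3, -0.1, -0.1]
opening: 0.993
```

>>> send_rows:
  translation:
    - [0,0,1]
    - [0,0,1]
    - [0,0,0.6]
  rotation:
    - [0,0,0]
    - [0,0,0]
    - [0,0,0]
  grip: [85,85,85]

```text
time: 2.22
eef_pos: [0.4551, 0.399, 0.1209]
tcp_rot: [0.001, 1.0, -0.001, -0.001]
contact_force: [-1.3, 0.3, 0.3]
opening: 0.996
```

```bash
python3 -c "
from h import *
go(.457,.399,.025)
shot('top','t1'); a=cv2.imread('pics/t1.png')[145:265,60:200]
d=shot('scene','s1',(280,60,400,180)); b=cv2.imread('pics/s1.png')
o=np.zeros((480,800,3),np.uint8);a=cv2.resize(a[:,:100],None,fx=4,fy=4);o[:480,:400]=a;o[:,400:]=cv2.resize(b,None,fx=4,fy=4)[:,:400]
cv2.imwrite('pics/m1.png',o)"
```

```text
t 2.23 tcp [0.4551 0.399  0.1209] yaw 89.87 tilt [-0.16 -0.1 ] F [-1.3  0.3  0.3] open 85.0
shift units [-0.07  0.01  3.2 ]
```

View pics/m1.png

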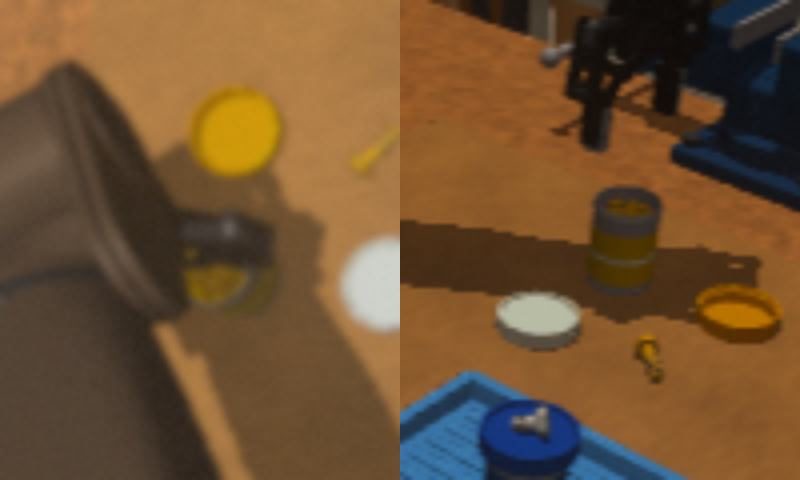

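```bash
python3 -c "
from h import *
d=dict(np.load('pics/s1.npz'))
f=lambda p:print(((proj(d,p)-[280,60]+.5)*4+[400,0]).round())
f([.4551,.399,.134]);f([.4571,.3989,.072]);f([.4571,.3989,.0]);f([.563,.4118,.015]);f([.5402,.3279,.008]);f([.569,.2976,.006])"
```

```text
[630. 127.]
[623. 201.]
[613. 280.]
[734. 305.]
[646. 344.]
[654. 377.]
```

>>> send_rows:
  translation:
    - [-0.03,0,0.86]
    - [0,0,0.86]
    - [0,0,0.86]
    - [0,0,0.86]
    - [0,0,0]
  rotation:
    - [0,0,0]
    - [0,0,0]
    - [0,0,0]
    - [0,0,0]
    - [0,0,0]
  grip: [85,85,85,85,70]

```text
time: 2.95
eef_pos: [0.456, 0.3994, 0.019]
tcp_rot: [0.001, 1.0, -0.001, -0.001]
contact_force: [0.0, -0.6, -0.2]
opening: 0.828
```

>>> send_rows:
  translation:
    - [0,0,0]
    - [0,0,0]
    - [0,0,0]
    - [0,0,0]
    - [0,0,0]
  rotation:
    - [0,0,0]
    - [0,0,0]
    - [0,0,0]
    - [0,0,0]
    - [0,0,0]
  grip: [60,57,54,50,50]
  squeeze: 25

```text
time: 3.58
eef_pos: [0.4584, 0.4017, 0.0224]
tcp_rot: [0.001, 1.0, 0.002, 0.002]
contact_force: [-1.2, 4.7, 6.5]
opening: 0.612
```

```bash
python3 -c "
from h import *
go(.457,.399,.017)
shot('scene','s2',(300,70,400,150),5)
go(.457,.399,.017)"
```

```text
t 3.58 tcp [0.4584 0.4017 0.0224] yaw 89.86 tilt [0.21 0.23] F [-1.2  4.7  6.5] open 52.2
shift units [ 0.05 -0.09  0.18]
t 3.62 tcp [0.4584 0.4017 0.0225] yaw 89.86 tilt [0.21 0.23] F [-1.2  4.9  5.4] open 52.4
shift units [ 0.05 -0.09  0.18]
```

View pics/s2.png

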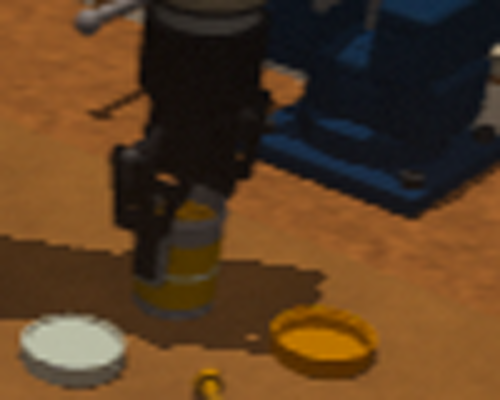

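>>> send_rows:
  translation:
    - [0,0,0]
    - [0,0,0]
    - [0,0,0]
    - [0,0,0]
  rotation:
    - [0,0,0]
    - [0,0,0]
    - [0,0,0.5]
    - [0,0,1]
  grip: [70,85,85,85]

```text
time: 4.12
eef_pos: [0.4565, 0.3988, 0.0192]
tcp_rot: [0.068, 0.998, -0.001, -0.001]
contact_force: [0.1, -0.2, -0.8]
opening: 0.998
```

>>> send_rows:
  translation:
    - [0,0,0]
    - [0,0,0]
    - [0,0,0]
    - [0,0,0]
    - [0,0,0]
  rotation:
    - [0,0,1]
    - [0,0,1]
    - [0,0,1]
    - [0,0,1]
    - [0,0,1]
  grip: [85,85,85,85,85]

```text
time: 4.75
eef_pos: [0.4564, 0.3988, 0.0192]
tcp_rot: [0.282, 0.959, -0.001, -0.001]
contact_force: [0.0, 0.5, -0.4]
opening: 0.994
```

>>> send_rows:
  translation:
    - [0,0,0]
    - [0,0,0]
    - [0,0,0]
    - [0,0,0]
    - [0,0,0]
  rotation:
    - [0,0,1]
    - [0,0,1]
    - [0,0,1]
    - [0,0,1]
    - [0,0,1]
  grip: [85,85,85,85,85]

```text
time: 5.38
eef_pos: [0.4564, 0.3988, 0.0192]
tcp_rot: [0.483, 0.876, -0.001, -0.0]
contact_force: [-0.2, -0.5, -0.5]
opening: 0.999
```

>>> send_rows:
  translation:
    - [0,0,0]
    - [0,0,0]
    - [0,0,0]
    - [0,0,0]
    - [0,0,0]
  rotation:
    - [0,0,1]
    - [0,0,1]
    - [0,0,1]
    - [0,0,1]
    - [0,0,1]
  grip: [85,85,85,85,85]

```text
time: 6.0
eef_pos: [0.4564, 0.3988, 0.0192]
tcp_rot: [0.661, 0.75, -0.001, -0.0]
contact_force: [0.7, 0.8, 0.9]
opening: 0.997
```

```bash
python3 -c "
from h import *
go(.4584,.4017,.017)"
```

```text
t 6.0 tcp [0.4564 0.3988 0.0192] yaw 7.21 tilt [-0.09 -0.1 ] F [0.7 0.8 0.9] open 85.2
shift units [0.09 0.08 0.07]
```

>>> send_rows:
  translation:
    - [0.1,0.05,0]
    - [0,0,0]
    - [0,0,0]
    - [0,0,0]
    - [0,0,0]
  rotation:
    - [0,0,0.72]
    - [0,0,0.72]
    - [0,0,0]
    - [0,0,0]
    - [0,0,0]
  grip: [80,70,60,57,54]

```text
time: 6.62
eef_pos: [0.4583, 0.4028, 0.0201]
tcp_rot: [0.706, 0.708, 0.0, 0.0]
contact_force: [0.6, -0.6, -0.9]
opening: 0.631
```

>>> send_rows:
  translation:
    - [0,0,0]
    - [0,0,0]
    - [0,0,0]
    - [0,0,0]
  rotation:
    - [0,0,0]
    - [0,0,0]
    - [0,0,0]
    - [0,0,0]
  grip: [50,48,46,46]
  squeeze: 40

```text
time: 7.12
eef_pos: [0.4589, 0.403, 0.0205]
tcp_rot: [0.706, 0.708, 0.001, 0.0]
contact_force: [4.0, -2.0, 0.6]
opening: 0.61
```

```bash
python3 -c "
from h import *
go(.6035,-.0005,.12)"
```

```text
t 7.12 tcp [0.4589 0.403  0.0205] yaw 0.19 tilt [0.1  0.02] F [ 4.  -2.   0.6] open 52.1
shift units [-13.46   4.78  -3.31]
```

>>> send_rows:
  translation:
    - [0,0,-0.6]
    - [0,0,-1]
    - [-0.6,0.2,-1]
    - [-0.9,0.3,-1]
    - [-0.9,0.3,-1]
  rotation:
    - [0,0,0]
    - [0,0,0]
    - [0,0,0]
    - [0,0,0]
    - [0,0,0]
  grip: [46,46,46,46,46]

```text
time: 7.75
eef_pos: [0.4801, 0.3301, 0.1577]
tcp_rot: [0.706, 0.708, -0.002, -0.001]
contact_force: [0.3, 0.4, -6.1]
opening: 0.611
```

>>> send_rows:
  translation:
    - [-0.95,0.35,-0.2]
    - [-0.95,0.35,0]
    - [-0.95,0.35,0]
    - [-0.95,0.35,0]
    - [-0.95,0.35,0]
  rotation:
    - [0,0,0]
    - [0,0,0]
    - [0,0,0]
    - [0,0,0]
    - [0,0,0]
  grip: [46,46,46,46,46]

```text
time: 8.38
eef_pos: [0.5331, 0.1881, 0.1627]
tcp_rot: [0.706, 0.708, -0.002, -0.002]
contact_force: [0.4, 1.1, -5.7]
opening: 0.612
```

>>> send_rows:
  translation:
    - [-0.95,0.35,0]
    - [-0.95,0.35,0]
    - [-0.95,0.35,0]
    - [-0.95,0.35,0]
    - [-0.95,0.35,0]
  rotation:
    - [0,0,0]
    - [0,0,0]
    - [0,0,0]
    - [0,0,0]
    - [0,0,0]
  grip: [46,46,46,46,46]

```text
time: 9.0
eef_pos: [0.5863, 0.0464, 0.1627]
tcp_rot: [0.706, 0.708, -0.001, -0.003]
contact_force: [1.5, 0.4, -5.2]
opening: 0.611
```

>>> send_rows:
  translation:
    - [-0.8,0.25,0]
    - [-0.5,0.2,0]
    - [-0.2,0.03,0]
    - [0,0,0]
  rotation:
    - [0,0,0]
    - [0,0,0]
    - [0,0,0]
    - [0,0,0]
  grip: [46,46,46,46]

```text
time: 9.5
eef_pos: [0.6022, 0.0019, 0.1637]
tcp_rot: [0.706, 0.708, -0.0, -0.001]
contact_force: [-0.4, 0.1, -5.7]
opening: 0.609
```

```bash
python3 -c "
from h import *
go(.6035,.0008,.035)
shot('scene','s3',(190,80,370,220),4)"
```

```text
t 9.5 tcp [0.6022 0.0019 0.1637] yaw 0.17 tilt [-0.08  0.05] F [-0.4  0.1 -5.7] open 52.0
shift units [-0.04  0.05  4.29]
```

View pics/s3.png

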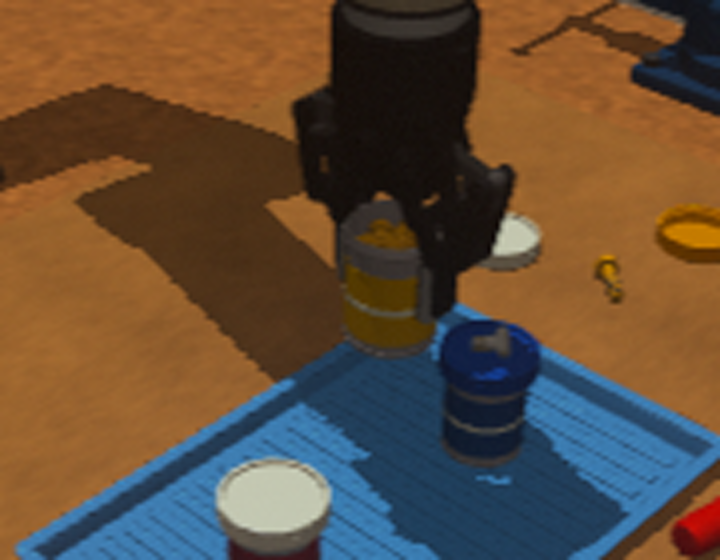

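```bash
python3 -c "
from h import *
d=dict(np.load('pics/s3.npz'))
a=ray(d,312,167.2,.081);b=ray(d,257.7,203.8,.081);print(a,b,(a+b)/2, np.linalg.norm(a-b))
for p in ([.6028,.0957,.083],[.6041,-.0967,.083]): print((proj(d,p)-[190,80]+.5)*4)"
```

```text
[0.60597915 0.09608417 0.081     ] [ 0.60598353 -0.09781647  0.081     ] [ 0.60598134 -0.00086615  0.081     ] 0.1939006400323902
[485.91776782 346.42291785]
[271.79069142 492.04371578]
```

>>> send_rows:
  translation:
    - [-0.04,0.09,0.95]
    - [0,0,0.95]
    - [0,0,0.95]
    - [0,0,0.8]
    - [0,0,0.5]
  rotation:
    - [0,0,0]
    - [0,0,0]
    - [0,0,0]
    - [0,0,0]
    - [0,0,0]
  grip: [46,46,46,46,46]

```text
time: 10.18
eef_pos: [0.6045, 0.0013, 0.0382]
tcp_rot: [0.706, 0.709, -0.001, -0.001]
contact_force: [0.7, 0.1, -4.8]
opening: 0.613
```

>>> send_rows:
  translation:
    - [0,0,0.25]
    - [0,0,0.15]
    - [0,0,0]
  rotation:
    - [0,0,0]
    - [0,0,0]
    - [0,0,0]
  grip: [46,46,46]

```text
time: 10.55
eef_pos: [0.6059, 0.0002, 0.0281]
tcp_rot: [0.706, 0.708, 0.0, 0.0]
contact_force: [0.1, 0.7, -5.3]
opening: 0.61
```

```bash
python3 -c "
from h import *
go(.605,.0008,.0265)"
```

```text
t 10.55 tcp [6.059e-01 2.000e-04 2.810e-02] yaw 0.18 tilt [ 0.05 -0.01] F [ 0.1  0.7 -5.3] open 52.1
shift units [ 0.02 -0.03  0.05]
```

>>> send_rows:
  translation:
    - [0.02,-0.02,0.05]
    - [0,0,0.04]
    - [0,0,0]
  rotation:
    - [0,0,0]
    - [0,0,0]
    - [0,0,0]
  grip: [46,46,46]

```text
time: 10.92
eef_pos: [0.6055, 0.0007, 0.0265]
tcp_rot: [0.706, 0.708, 0.0, 0.0]
contact_force: [-4.2, 0.1, 3.0]
opening: 0.616
```

>>> send_rows:
  translation:
    - [0,0,0]
    - [0,0,0]
    - [0,0,0]
    - [0,0,0]
    - [0,0,0]
  rotation:
    - [0,0,0]
    - [0,0,0]
    - [0,0,0]
    - [0,0,0]
    - [0,0,0]
  grip: [54,60,72,85,85]

```text
time: 11.55
eef_pos: [0.6049, 0.0008, 0.0249]
tcp_rot: [0.706, 0.708, 0.0, 0.0]
contact_force: [-0.5, -0.3, -0.0]
opening: 0.994
```

```bash
python3 -c "
from h import *
go(.605,.0008,.0265)"
```

```text
t 11.55 tcp [0.6049 0.0008 0.0249] yaw 0.18 tilt [ 0.01 -0.  ] F [-0.5 -0.3 -0. ] open 84.9
shift units [ 0.    0.   -0.05]
```

>>> send_rows:
  translation:
    - [0,0,-1]
    - [0,0,-1]
    - [0,0,-1]
    - [0.5,-0.05,-1]
    - [0.95,-0.1,-0.5]
  rotation:
    - [0,0,0]
    - [0,0,0]
    - [0,0,0]
    - [0,0,0]
    - [0,0,0]
  grip: [85,85,85,85,85]

```text
time: 12.18
eef_pos: [0.6014, 0.0439, 0.1624]
tcp_rot: [0.707, 0.708, 0.001, 0.001]
contact_force: [0.1, -0.8, -0.9]
opening: 0.997
```

>>> send_rows:
  translation:
    - [0.95,-0.1,0]
    - [0.95,-0.1,0]
    - [0.95,-0.1,0]
    - [0.95,-0.1,0]
    - [0.95,-0.1,0]
  rotation:
    - [0,0,0]
    - [0,0,0]
    - [0,0,0]
    - [0,0,0]
    - [0,0,0]
  grip: [85,85,85,85,85]

```text
time: 12.8
eef_pos: [0.5846, 0.1876, 0.1598]
tcp_rot: [0.706, 0.708, -0.0, 0.0]
contact_force: [0.1, -0.1, -0.3]
opening: 0.996
```

>>> send_rows:
  translation:
    - [0.95,-0.1,0]
    - [0.95,-0.1,0]
    - [0.95,-0.1,0]
    - [0.95,-0.1,0]
    - [0.95,-0.1,0]
  rotation:
    - [0,0,0]
    - [0,0,0]
    - [0,0,0]
    - [0,0,0]
    - [0,0,0]
  grip: [85,85,85,85,85]

```text
time: 13.42
eef_pos: [0.5691, 0.3301, 0.1597]
tcp_rot: [0.706, 0.708, -0.0, -0.0]
contact_force: [0.5, 0.1, 0.0]
opening: 0.996
```

>>> send_rows:
  translation:
    - [0.95,-0.1,0]
    - [0.9,-0.08,0]
    - [0.6,0,0.5]
    - [0.4,0,0.7]
    - [0,0,0]
  rotation:
    - [0,0,0]
    - [0,0,0]
    - [0,0,0]
    - [0,0,0]
    - [0,0,0]
  grip: [85,85,85,85,85]

```text
time: 14.05
eef_pos: [0.5615, 0.4138, 0.1193]
tcp_rot: [0.706, 0.708, -0.004, -0.001]
contact_force: [0.1, -0.4, -0.2]
opening: 0.999
```

```bash
python3 -c "
from h import *
go(.565,.415,.02)
shot('scene','s4');a=cv2.imread('pics/s4.png')
o=np.zeros((480,800,3),np.uint8);o[:,:400]=cv2.resize(a[90:186,200:280],None,fx=5,fy=5,interpolation=2);o[:,400:]=cv2.resize(a[70:166,310:390],None,fx=5,fy=5,interpolation=2)
cv2.imwrite('pics/m4.png',o)"
```

```text
t 14.05 tcp [0.5615 0.4138 0.1193] yaw 0.22 tilt [-0.37 -0.21] F [ 0.1 -0.4 -0.2] open 85.4
shift units [0.05 0.14 3.31]
```

View pics/m4.png

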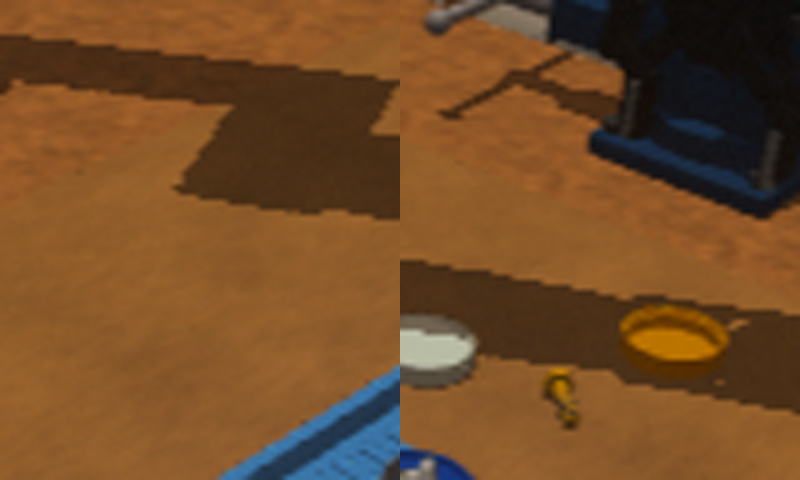

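```bash
python3 -c "
from h import *
d=dict(np.load('pics/s4.npz'))
print(ray(d,364.7,136.5,.015),ray(d,341.5,145.5,.008),ray(d,343.7,153.9,.006))
a=cv2.imread('pics/s4.png');cv2.imwrite('pics/m5.png',cv2.resize(a[100:220,200:350],None,fx=5,fy=5,interpolation=2))"
```

```text
[0.5688452 0.4122623 0.015    ] [0.54120132 0.32885915 0.008     ] [0.5711273  0.29854604 0.006     ]
```

View pics/m5.png

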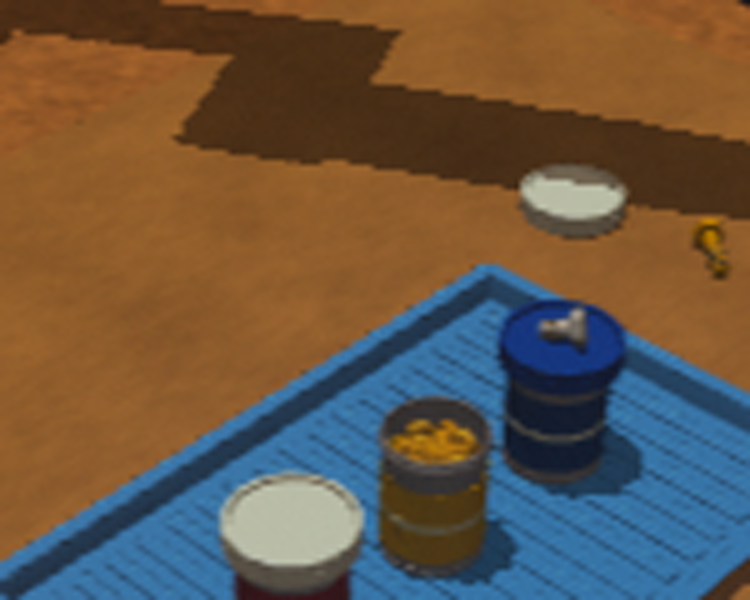

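>>> send_rows:
  translation:
    - [0,0.14,0.9]
    - [0,0,0.9]
    - [0,0,0.9]
    - [0,0,0.9]
    - [0,0,0.3]
  rotation:
    - [0,0,0]
    - [0,0,0]
    - [0,0,0]
    - [0,0,0]
    - [0,0,0]
  grip: [85,85,85,85,85]
  squeeze: 20

```text
time: 14.72
eef_pos: [0.5672, 0.4132, 0.0051]
tcp_rot: [0.706, 0.708, -0.002, -0.0]
contact_force: [-0.2, 1.5, -0.2]
opening: 0.996
```

>>> send_rows:
  translation:
    - [0,0,0]
    - [0,0,0]
    - [0,0,0]
    - [0,0,0]
    - [0,0,0]
  rotation:
    - [0,0,0]
    - [0,0,0]
    - [0,0,0]
    - [0,0,0]
    - [0,0,0]
  grip: [78,72,68,65,62]

```text
time: 15.35
eef_pos: [0.5668, 0.4152, 0.0092]
tcp_rot: [0.706, 0.708, -0.001, -0.001]
contact_force: [-5.7, -1.3, 10.1]
opening: 0.728
```

```bash
python3 -c "
from h import *
go(.567,.4135,.0)"
```

```text
t 15.35 tcp [0.5668 0.4152 0.0092] yaw 0.19 tilt [-0.2  -0.02] F [-5.7 -1.3 10.1] open 62.1
shift units [-0.06  0.01  0.31]
```

>>> send_rows:
  translation:
    - [0,0,0]
    - [0,0,0]
    - [0,0,0]
    - [0,0,0]
    - [0,0,0]
  rotation:
    - [0,0,0]
    - [0,0,0]
    - [0,0,-0.5]
    - [0,0,-1]
    - [0,0,-1]
  grip: [70,78,85,85,85]

```text
time: 15.98
eef_pos: [0.5679, 0.4145, 0.0064]
tcp_rot: [0.624, 0.782, -0.0, -0.0]
contact_force: [0.4, -0.4, -0.3]
opening: 0.992
```

>>> send_rows:
  translation:
    - [0,0,0]
    - [0,0,0]
    - [0,0,0]
    - [0,0,0]
    - [0,0,0]
  rotation:
    - [0,0,-1]
    - [0,0,-1]
    - [0,0,-1]
    - [0,0,-1]
    - [0,0,-1]
  grip: [85,85,85,85,85]

```text
time: 16.6
eef_pos: [0.5679, 0.4145, 0.0063]
tcp_rot: [0.44, 0.898, -0.0, -0.0]
contact_force: [-0.6, -0.6, 0.6]
opening: 0.995
```

>>> send_rows:
  translation:
    - [0,0,0]
    - [0,0,0]
    - [0,0,0]
    - [0,0,0]
    - [0,0,0]
  rotation:
    - [0,0,-1]
    - [0,0,-1]
    - [0,0,-1]
    - [0,0,-1]
    - [0,0,-1]
  grip: [85,85,85,85,85]

```text
time: 17.23
eef_pos: [0.5678, 0.4145, 0.0063]
tcp_rot: [0.235, 0.972, -0.0, -0.0]
contact_force: [0.7, -0.2, 0.8]
opening: 0.998
```

>>> send_rows:
  translation:
    - [0,0,0]
    - [0,0,0]
    - [0,0,0]
    - [0,0,0]
    - [0,0,0]
  rotation:
    - [0,0,-1]
    - [0,0,-1]
    - [0,0,-1]
    - [0,0,-1]
    - [0,0,-1]
  grip: [85,85,85,85,85]

```text
time: 17.85
eef_pos: [0.5678, 0.4145, 0.0063]
tcp_rot: [0.019, 1.0, -0.0, -0.0]
contact_force: [1.1, 0.8, -0.3]
opening: 0.998
```

```bash
python3 -c "
from h import *
go(.5668,.4135,.0)"
```

```text
t 17.85 tcp [0.5678 0.4145 0.0063] yaw 87.84 tilt [-0.01 -0.02] F [ 1.1  0.8 -0.3] open 85.3
shift units [ 0.03 -0.03  0.21]
```

>>> send_rows:
  translation:
    - [0.03,0,0.1]
    - [0,0,0.08]
    - [0,0,0]
    - [0,0,0]
    - [0,0,0]
  rotation:
    - [0,0,-0.43]
    - [0,0,0]
    - [0,0,0]
    - [0,0,0]
    - [0,0,0]
  grip: [82,78,72,68,65]

```text
time: 18.48
eef_pos: [0.5671, 0.4148, 0.0017]
tcp_rot: [0.002, 1.0, 0.0, 0.0]
contact_force: [-0.4, 0.2, -0.3]
opening: 0.761
```

>>> send_rows:
  translation:
    - [0,0,0]
    - [0,0,0]
    - [0,0,0]
  rotation:
    - [0,0,0]
    - [0,0,0]
    - [0,0,0]
  grip: [62,58,56]
  squeeze: 40

```text
time: 18.85
eef_pos: [0.5674, 0.415, 0.0025]
tcp_rot: [0.001, 1.0, 0.0, 0.0]
contact_force: [-0.9, -0.5, 4.6]
opening: 0.73
```

```bash
python3 -c "
from h import *
go(.6055,-.0006,.0)
shot('scene','s6',(320,60,420,160),5)"
```

```text
t 18.85 tcp [0.5674 0.415  0.0025] yaw 89.83 tilt [0.05 0.03] F [-0.9 -0.5  4.6] open 62.4
shift units [ -1.31 -13.85   0.08]
```

View pics/s6.png

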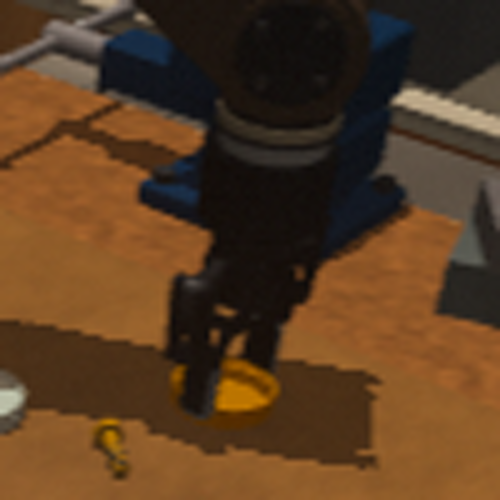

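>>> send_rows:
  translation:
    - [0,0,-0.6]
    - [0,0,-1]
    - [0,-0.3,-1]
    - [-0.1,-0.8,-1]
    - [-0.1,-0.95,-1]
  rotation:
    - [0,0,0]
    - [0,0,0]
    - [0,0,0]
    - [0,0,0]
    - [0,0,0]
  grip: [56,56,56,56,56]

```text
time: 19.52
eef_pos: [0.5727, 0.3528, 0.1409]
tcp_rot: [0.001, 1.0, 0.0, 0.0]
contact_force: [0.4, -0.1, 0.2]
opening: 0.724
```

>>> send_rows:
  translation:
    - [-0.1,-0.95,-0.5]
    - [-0.1,-0.95,0]
    - [-0.1,-0.95,0]
    - [-0.1,-0.95,0]
    - [-0.1,-0.95,0]
  rotation:
    - [0,0,0]
    - [0,0,0]
    - [0,0,0]
    - [0,0,0]
    - [0,0,0]
  grip: [56,56,56,56,56]

```text
time: 20.15
eef_pos: [0.5873, 0.2097, 0.155]
tcp_rot: [0.001, 1.0, 0.0, 0.0]
contact_force: [0.4, -0.7, 0.2]
opening: 0.725
```

>>> send_rows:
  translation:
    - [-0.1,-0.95,0]
    - [-0.1,-0.95,0]
    - [-0.1,-0.95,0]
    - [-0.1,-0.95,0]
    - [-0.1,-0.95,0]
  rotation:
    - [0,0,0]
    - [0,0,0]
    - [0,0,0]
    - [0,0,0]
    - [0,0,0]
  grip: [56,56,56,56,56]

```text
time: 20.78
eef_pos: [0.6019, 0.0672, 0.1549]
tcp_rot: [0.001, 1.0, -0.0, 0.0]
contact_force: [0.1, -0.7, -0.6]
opening: 0.727
```

>>> send_rows:
  translation:
    - [-0.09,-0.9,0]
    - [0,-0.7,0]
    - [0,-0.5,0]
    - [0,-0.2,0]
    - [0,0,0]
  rotation:
    - [0,0,0]
    - [0,0,0]
    - [0,0,0]
    - [0,0,0]
    - [0,0,0]
  grip: [56,56,56,56,56]

```text
time: 21.4
eef_pos: [0.6044, -0.0008, 0.1545]
tcp_rot: [0.002, 1.0, 0.0, -0.0]
contact_force: [0.7, -0.7, -0.8]
opening: 0.726
```

```bash
python3 -c "
from h import *
go(.6061,-.0006,.085)"
```

```text
t 21.4 tcp [ 0.6044 -0.0008  0.1545] yaw 89.82 tilt [-0.    0.02] F [ 0.7 -0.7 -0.8] open 62.0
shift units [-0.06  0.01  2.32]
```

Lower to just above the rim and look.

>>> send_rows:
  translation:
    - [-0.06,0,0.7]
    - [0,0,0.8]
    - [0,0,0.55]
    - [0,0,0.25]
    - [0,0,0]
  rotation:
    - [0,0,0]
    - [0,0,0]
    - [0,0,0]
    - [0,0,0]
    - [0,0,0]
  grip: [56,56,56,56,56]

```text
time: 22.02
eef_pos: [0.606, -0.0006, 0.0848]
tcp_rot: [0.001, 1.0, 0.0, -0.001]
contact_force: [-0.4, -0.0, -0.4]
opening: 0.726
```

```bash
python3 -c "
from h import *
go(.6061,-.0006,.0745)
shot('scene','s7',(235,135,335,235),6)"
```

```text
t 22.02 tcp [ 6.06e-01 -6.00e-04  8.48e-02] yaw 89.85 tilt [-0.07  0.01] F [-0.4 -0.  -0.4] open 62.0
shift units [-0.01  0.    0.34]
```

View pics/s7.png

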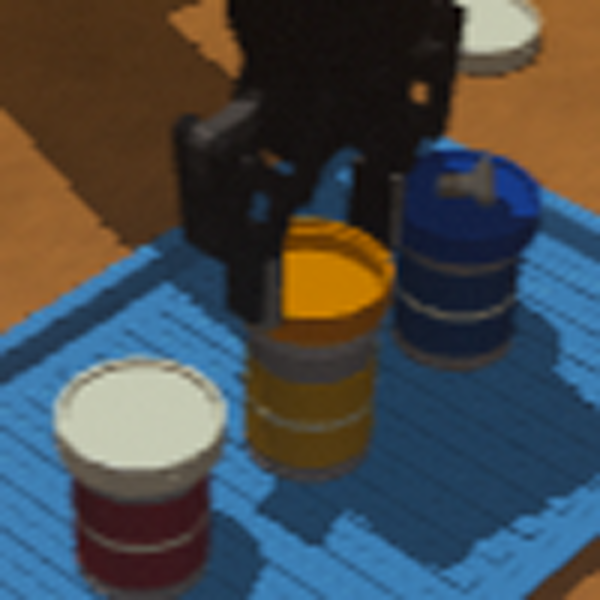

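>>> send_rows:
  translation:
    - [0,0,0.2]
    - [0,0,0.14]
    - [0,0,0.1]
    - [0,0,0]
  rotation:
    - [0,0,0]
    - [0,0,0]
    - [0,0,0]
    - [0,0,0]
  grip: [56,56,56,56]

```text
time: 22.58
eef_pos: [0.6064, -0.0009, 0.072]
tcp_rot: [0.002, 1.0, -0.0, 0.0]
contact_force: [1.3, -0.5, -2.4]
opening: 0.725
```

```bash
python3 -c "
from h import *
go(.6061,-.0006,.0745)
d=dict(np.load('pics/s7.npz'))
for p in [(.6055,-.0006),(.605,-.097),(.605,.096)]: print([((proj(d,[*p,z])-[235,135]+.5)*6).round() for z in (.04,.083)])"
```

```text
t 22.57 tcp [ 0.6064 -0.0009  0.072 ] yaw 89.83 tilt [ 0.03 -0.  ] F [ 1.3 -0.5 -2.4] open 61.9
shift units [ 0.01  0.01 -0.08]
[array([308., 377.]), array([311., 295.])]
[array([140., 493.]), array([139., 410.])]
[array([456., 272.]), array([463., 191.])]
```

>>> send_rows:
  translation:
    - [0,0,0.1]
    - [0,0,0.1]
    - [0,0,0]
  rotation:
    - [0,0,0]
    - [0,0,0]
    - [0,0,0]
  grip: [56,56,56]

```text
time: 22.95
eef_pos: [0.6072, -0.001, 0.0704]
tcp_rot: [0.001, 1.0, -0.0, 0.0]
contact_force: [-6.5, 0.7, 16.1]
opening: 0.722
```

```bash
python3 -c "
from h import *
go(.6061,-.0006,.0745)
shot('scene','s8',(255,155,315,230),8)"
```

```text
t 22.95 tcp [ 0.6072 -0.001   0.0704] yaw 89.85 tilt [ 0.02 -0.01] F [-6.5  0.7 16.1] open 61.7
shift units [ 0.04  0.01 -0.14]
```

View pics/s8.png

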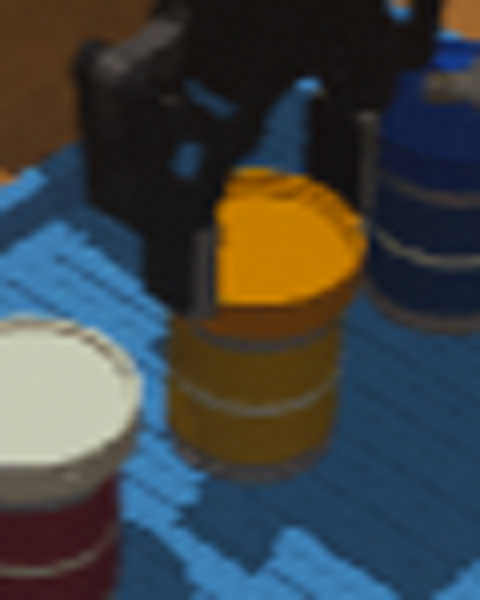

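>>> send_rows:
  translation:
    - [0,0,0.07]
    - [0,0,0.07]
    - [0,0,0]
  rotation:
    - [0,0,0]
    - [0,0,0]
    - [0,0,0]
  grip: [56,56,56]

```text
time: 23.38
eef_pos: [0.6091, -0.001, 0.0707]
tcp_rot: [0.001, 1.0, -0.0, 0.002]
contact_force: [-11.5, 2.8, 31.3]
opening: 0.729
```

```bash
python3 -c "
from h import *
go(.6061,-.0006,.0745)"
```

```text
t 23.38 tcp [ 0.6091 -0.001   0.0707] yaw 89.86 tilt [ 0.2  -0.03] F [-11.5   2.8  31.3] open 62.2
shift units [ 0.1   0.01 -0.13]
```

>>> send_rows:
  translation:
    - [0,0,-0.15]
    - [0,0,-0.1]
    - [0,0,0]
    - [0,0,0]
    - [0,0,0]
  rotation:
    - [0,0,0]
    - [0,0,0]
    - [0,0,0]
    - [0,0,0]
    - [0,0,0]
  grip: [56,56,62,68,76]

```text
time: 24.0
eef_pos: [0.6051, -0.0008, 0.0682]
tcp_rot: [0.001, 1.0, 0.0, -0.002]
contact_force: [-1.0, 0.2, 0.7]
opening: 0.883
```

>>> send_rows:
  translation:
    - [0,0,-0.4]
    - [0,0,-0.8]
    - [0,0,-1]
    - [0,0,0]
  rotation:
    - [0,0,0]
    - [0,0,0]
    - [0,0,0]
    - [0,0,0]
  grip: [80,80,60,20]

```text
time: 24.5
eef_pos: [0.6084, -0.0012, 0.1394]
tcp_rot: [0.001, 1.0, -0.001, 0.003]
contact_force: [0.3, -0.0, -0.0]
opening: 0.526
```

```bash
python3 -c "
from h import *
go(.6061,-.0006,.0825)
shot('scene','s9',(235,130,335,235),5)"
```

```text
t 24.5 tcp [ 0.6084 -0.0012  0.1394] yaw 89.83 tilt [ 0.38 -0.07] F [ 0.3 -0.  -0. ] open 44.9
shift units [0.09 0.02 1.89]
```

View pics/s9.png

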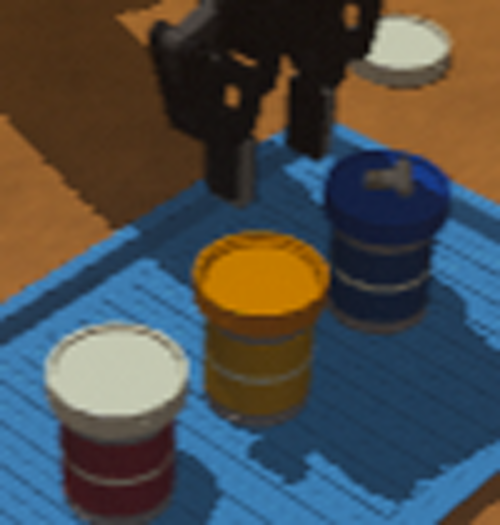

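>>> send_rows:
  translation:
    - [0.09,0,0]
    - [0,0,0.5]
    - [0,0,0.8]
    - [0,0,0.4]
    - [0,0,0]
  rotation:
    - [0,0,0]
    - [0,0,0]
    - [0,0,0]
    - [0,0,0]
    - [0,0,0]
  grip: [0,0,0,0,0]

```text
time: 25.18
eef_pos: [0.6028, -0.0008, 0.083]
tcp_rot: [0.001, 1.0, 0.0, -0.001]
contact_force: [0.2, -0.3, 0.2]
opening: -0.001
```

>>> send_rows:
  translation:
    - [0,0,0.1]
    - [0,0,0]
  rotation:
    - [0,0,0]
    - [0,0,0]
  grip: [0,0]

```text
time: 25.42
eef_pos: [0.6035, -0.0009, 0.0816]
tcp_rot: [0.001, 1.0, -0.0, -0.0]
contact_force: [-0.3, 0.2, 0.6]
opening: 0.001
```

>>> send_rows:
  translation:
    - [0,0,0.1]
    - [0,0,0]
  rotation:
    - [0,0,0]
    - [0,0,0]
  grip: [0,0]

```text
time: 25.68
eef_pos: [0.6041, -0.001, 0.0806]
tcp_rot: [0.001, 1.0, -0.0, 0.0]
contact_force: [-3.9, 0.3, 7.1]
opening: 0.003
```

>>> send_rows:
  translation:
    - [0,0,0.1]
    - [0,0,0]
  rotation:
    - [0,0,0]
    - [0,0,0]
  grip: [0,0]

```text
time: 25.92
eef_pos: [0.6048, -0.0011, 0.0806]
tcp_rot: [0.001, 1.0, -0.0, 0.001]
contact_force: [-8.4, 0.9, 18.3]
opening: 0.001
```

>>> send_rows:
  translation:
    - [0,0,-0.5]
    - [0,0,-1]
    - [0,0,-1]
    - [0,0,-0.5]
    - [0,0,0]
  rotation:
    - [0,0,0]
    - [0,0,1]
    - [0,0,1]
    - [0,0,1]
    - [0,0,1]
  grip: [0,0,0,0,10]

```text
time: 26.55
eef_pos: [0.6048, -0.0011, 0.1682]
tcp_rot: [0.176, 0.984, 0.0, 0.002]
contact_force: [-0.5, 0.8, -0.0]
opening: 0.116
```

>>> send_rows:
  translation:
    - [0,0,0]
    - [0,0,0]
    - [0,0,0]
    - [0,0,0]
    - [0,0,0]
  rotation:
    - [0,0,1]
    - [0,0,1]
    - [0,0,1]
    - [0,0,1]
    - [0,0,1]
  grip: [20,40,40,40,40]

```text
time: 27.18
eef_pos: [0.6036, -0.0009, 0.1658]
tcp_rot: [0.385, 0.923, 0.0, 0.0]
contact_force: [-0.2, 0.1, -0.4]
opening: 0.47
```

```bash
python3 -c "
from h import *
go(.556,.314,.08)
shot('top','t10');shot('scene','s10')
a=cv2.imread('pics/t10.png');b=cv2.imread('pics/s10.png')
o=np.zeros((600,800,3),np.uint8);o[:,:400]=cv2.resize(a[160:200,142:169],(400,600),interpolation=2);o[:,400:]=cv2.resize(b[130:165,330:353],(400,600),interpolation=2)
cv2.imwrite('pics/m10.png',o)"
```

```text
t 27.18 tcp [ 0.6036 -0.0009  0.1658] yaw 44.67 tilt [ 0.02 -0.  ] F [-0.2  0.1 -0.4] open 40.1
shift units [8.58 6.25 2.86]
```

View pics/m10.png

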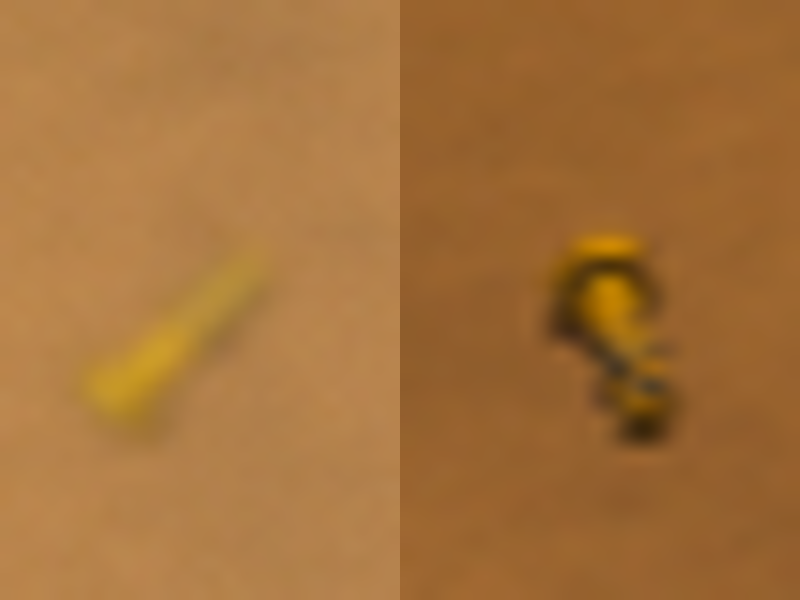

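>>> send_rows:
  translation:
    - [0.6,0.4,0]
    - [0.95,0.7,0]
    - [0.95,0.7,0]
    - [0.95,0.7,0]
    - [0.95,0.7,0]
  rotation:
    - [0,0,0]
    - [0,0,0]
    - [0,0,0]
    - [0,0,0]
    - [0,0,0]
  grip: [40,40,40,40,40]

```text
time: 27.9
eef_pos: [0.5776, 0.1628, 0.1657]
tcp_rot: [0.383, 0.924, 0.0, -0.0]
contact_force: [0.2, -0.2, -0.4]
opening: 0.471
```

>>> send_rows:
  translation:
    - [0.95,0.7,0]
    - [0.95,0.7,0.5]
    - [0.95,0.7,0.7]
    - [0.9,0.65,0.8]
    - [0.4,0.25,0.8]
  rotation:
    - [0,0,0]
    - [0,0,0]
    - [0,0,0]
    - [0,0,0]
    - [0,0,0]
  grip: [40,40,40,40,40]

```text
time: 28.52
eef_pos: [0.5532, 0.3152, 0.0811]
tcp_rot: [0.382, 0.924, 0.0, -0.0]
contact_force: [-0.1, -0.9, -0.8]
opening: 0.472
```

>>> send_rows:
  translation:
    - [0,0,0.3]
    - [0,0,0]
  rotation:
    - [0,0,0]
    - [0,0,0]
  grip: [40,40]

```text
time: 28.78
eef_pos: [0.5539, 0.3121, 0.0721]
tcp_rot: [0.384, 0.923, -0.001, -0.001]
contact_force: [-0.4, 0.6, 0.3]
opening: 0.471
```

```bash
python3 -c "
from h import *
go(.5565,.3142,.003)"
```

```text
t 28.77 tcp [0.5539 0.3121 0.0721] yaw 44.88 tilt [-0.08 -0.04] F [-0.4  0.6  0.3] open 40.2
shift units [-0.01  0.11  2.3 ]
```

>>> send_rows:
  translation:
    - [0,0.11,0.7]
    - [0,0,0.7]
    - [0,0,0.5]
    - [0,0,0.35]
    - [0,0,0]
  rotation:
    - [0,0,0]
    - [0,0,0]
    - [0,0,0]
    - [0,0,0]
    - [0,0,0]
  grip: [40,40,40,40,40]

```text
time: 29.4
eef_pos: [0.5562, 0.314, 0.0037]
tcp_rot: [0.384, 0.923, -0.001, -0.001]
contact_force: [-0.4, -0.8, -0.1]
opening: 0.469
```

>>> send_rows:
  translation:
    - [0,0,0]
    - [0,0,0]
    - [0,0,0]
    - [0,0,0]
    - [0,0,0]
  rotation:
    - [0,0,0]
    - [0,0,0]
    - [0,0,0]
    - [0,0,0]
    - [0,0,0]
  grip: [30,20,14,9,5]
  squeeze: 25

```text
time: 30.02
eef_pos: [0.5573, 0.3146, 0.0057]
tcp_rot: [0.384, 0.923, 0.0, 0.0]
contact_force: [-0.7, -0.9, 2.1]
opening: 0.102
```

```bash
python3 -c "
from h import *
go(.6065,-.001,.16)"
```

```text
t 30.02 tcp [0.5573 0.3146 0.0057] yaw 44.83 tilt [0.04 0.01] F [-0.7 -0.9  2.1] open 8.8
shift units [-8.62 -6.25 -5.15]
```

>>> send_rows:
  translation:
    - [0,0,-0.6]
    - [0,0,-1]
    - [-0.3,-0.2,-1]
    - [-0.6,-0.4,-1]
    - [-0.9,-0.65,-1]
  rotation:
    - [0,0,0]
    - [0,0,0]
    - [0,0,0]
    - [0,0,0]
    - [0,0,0]
  grip: [5,5,5,5,5]

```text
time: 30.65
eef_pos: [0.5685, 0.2498, 0.1453]
tcp_rot: [0.383, 0.924, 0.0, 0.001]
contact_force: [-0.1, 0.2, 0.7]
opening: 0.098
```

>>> send_rows:
  translation:
    - [-0.95,-0.68,-0.5]
    - [-0.95,-0.68,0]
    - [-0.95,-0.68,0]
    - [-0.95,-0.68,0]
    - [-0.95,-0.68,0]
  rotation:
    - [0,0,0]
    - [0,0,0]
    - [0,0,0]
    - [0,0,0]
    - [0,0,0]
  grip: [5,5,5,5,5]

```text
time: 31.28
eef_pos: [0.5968, 0.0757, 0.1593]
tcp_rot: [0.384, 0.923, 0.0, 0.001]
contact_force: [0.2, -0.3, -0.2]
opening: 0.1
```

```bash
python3 -c "
from h import *
def amber(n,roi,z):
    d=dict(np.load('pics/%s.npz'%n));x0,y0,x1,y1=roi
    h=cv2.cvtColor(d['image'][y0:y1,x0:x1],cv2.COLOR_BGR2HSV);m=cv2.inRange(h,(12,190,120),(30,255,255))
    n_,l,s,c=cv2.connectedComponentsWithStats(m);i=1+s[1:,4].argmax();u,v=c[i]+[x0,y0];print(s[i],u,v,ray(d,u,v,z))
amber('s9',(265,170,310,198),.0805);amber('s10',(265,170,310,198),.0805);amber('t10',(230,130,300,200),.081)
d=dict(np.load('pics/s9.npz'));print(ray(d,286.5,186.5,.083))
go(.6065,-.001,.16)"
```

```text
[  9   7  27  16 348] 286.78735632183907 184.52011494252872 [6.06407141e-01 1.40554795e-05 8.05000000e-02]
[  9   7  27  16 346] 286.85260115606934 184.51156069364163 [6.06497242e-01 1.46945193e-04 8.05000000e-02]Traceback (most recent call last):
  File "<string>", line 7, in <module>
    amber('s9',(265,170,310,198),.0805);amber('s10',(265,170,310,198),.0805);amber('t10',(230,130,300,200),.081)
                                                                             ~~~~~^^^^^^^^^^^^^^^^^^^^^^^^^^^^^^
  File "<string>", line 6, in amber
    n_,l,s,c=cv2.connectedComponentsWithStats(m);i=1+s[1:,4].argmax();u,v=c[i]+[x0,y0];print(s[i],u,v,ray(d,u,v,z))
                                                     ~~~~~~~~~~~~~~^^
ValueError: attempt to get argmax of an empty sequence
```

```bash
python3 -c "
from h import *
go(.606,-.0003,.087)"
```

```text
t 31.27 tcp [0.5968 0.0757 0.1593] yaw 44.83 tilt [0.08 0.  ] F [ 0.2 -0.3 -0.2] open 8.6
shift units [-2.01 -1.57  2.41]
```

>>> send_rows:
  translation:
    - [-0.8,-0.6,0]
    - [-0.7,-0.55,0]
    - [-0.4,-0.3,0.5]
    - [0,0,0.6]
    - [0,0,0.6]
  rotation:
    - [0,0,0]
    - [0,0,0]
    - [0,0,0]
    - [0,0,0]
    - [0,0,0]
  grip: [5,5,5,5,5]

```text
time: 31.9
eef_pos: [0.605, 0.0065, 0.1051]
tcp_rot: [0.384, 0.923, -0.0, -0.001]
contact_force: [0.4, -0.1, -0.6]
opening: 0.098
```

>>> send_rows:
  translation:
    - [0,0,0.3]
    - [0,0,0]
  rotation:
    - [0,0,0]
    - [0,0,0]
  grip: [5,5]

```text
time: 32.15
eef_pos: [0.605, 0.0065, 0.0966]
tcp_rot: [0.384, 0.924, -0.0, -0.001]
contact_force: [-0.2, -0.0, -0.1]
opening: 0.094
```

```bash
python3 -c "
from h import *
go(.606,-.0003,.0862)"
```

```text
t 32.15 tcp [0.605  0.0065 0.0966] yaw 44.89 tilt [-0.15  0.03] F [-0.2 -0.  -0.1] open 8.0
shift units [-0.18 -0.14  0.35]
```

>>> send_rows:
  translation:
    - [-0.18,-0.14,0]
    - [0,0,0.2]
    - [0,0,0.12]
    - [0,0,0]
  rotation:
    - [0,0,0]
    - [0,0,0]
    - [0,0,0]
    - [0,0,0]
  grip: [5,5,5,5]

```text
time: 32.65
eef_pos: [0.6064, -0.0011, 0.0881]
tcp_rot: [0.384, 0.923, -0.0, -0.0]
contact_force: [-0.3, 0.2, -0.7]
opening: 0.101
```

```bash
python3 -c "
from h import *
go(.606,-.0003,.0862)
shot('scene','s11',(255,140,325,220),7)"
```

```text
t 32.65 tcp [ 0.6064 -0.0011  0.0881] yaw 44.83 tilt [-0.05  0.01] F [-0.3  0.2 -0.7] open 8.6
shift units [0.03 0.01 0.06]
```

View pics/s11.png

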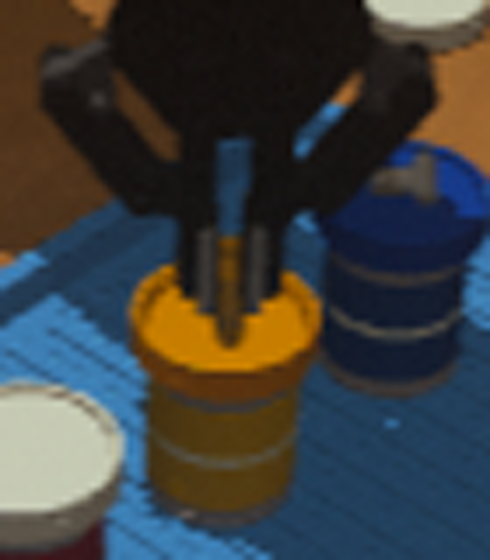

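>>> send_rows:
  translation:
    - [0,0,0.05]
    - [0,0,0.03]
    - [0,0,0]
  rotation:
    - [0,0,0]
    - [0,0,0]
    - [0,0,0]
  grip: [5,5,5]

```text
time: 33.08
eef_pos: [0.6068, -0.0011, 0.0863]
tcp_rot: [0.384, 0.923, 0.0, 0.0]
contact_force: [0.6, -0.7, 0.4]
opening: 0.094
```

>>> send_rows:
  translation:
    - [0,0,0]
    - [0,0,0]
    - [0,0,0]
    - [0,0,0]
  rotation:
    - [0,0,0]
    - [0,0,0]
    - [0,0,0]
    - [0,0,0]
  grip: [10,13,18,22]

```text
time: 33.58
eef_pos: [0.6067, -0.0011, 0.0861]
tcp_rot: [0.384, 0.923, -0.0, -0.0]
contact_force: [-0.3, 0.2, -0.3]
opening: 0.258
```

>>> send_rows:
  translation:
    - [0,0,-0.1]
    - [0,0,-0.4]
    - [0,0,-1]
    - [0,0,-1]
  rotation:
    - [0,0,0]
    - [0,0,0]
    - [0,0,0]
    - [0,0,0]
  grip: [26,26,26,26]

```text
time: 34.08
eef_pos: [0.6068, -0.0011, 0.1627]
tcp_rot: [0.384, 0.923, 0.0, 0.0]
contact_force: [-0.1, -0.2, 0.9]
opening: 0.304
```

```bash
python3 -c "
from h import *
go(.562,-.301,.16)
shot('scene','s12',(185,120,335,235),5)"
```

```text
t 34.08 tcp [ 0.6068 -0.0011  0.1627] yaw 44.83 tilt [ 0.03 -0.  ] F [-0.1 -0.2  0.9] open 25.9
shift units [-6.03 -8.11  0.09]
```

View pics/s12.png

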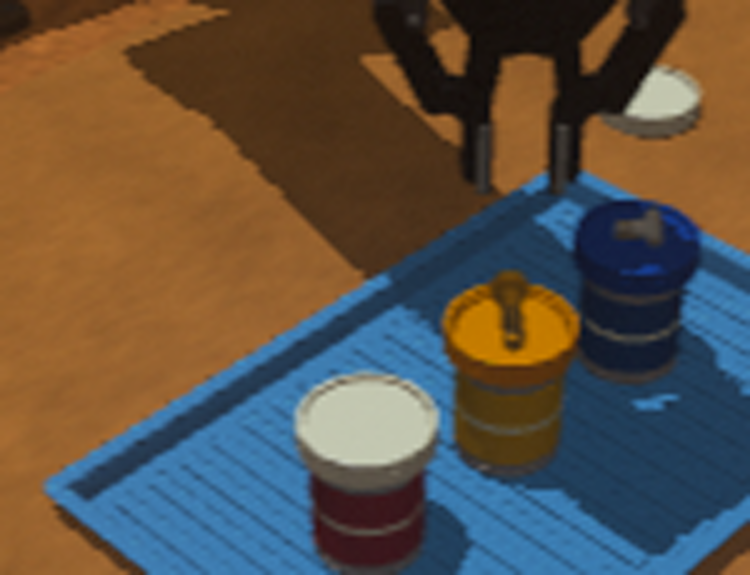

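>>> send_rows:
  translation:
    - [-0.5,-0.6,0]
    - [-0.65,-0.85,0]
    - [-0.65,-0.9,0]
    - [-0.65,-0.9,0]
    - [-0.65,-0.9,0]
  rotation:
    - [0,0,0]
    - [0,0,0]
    - [0,0,0]
    - [0,0,0]
    - [0,0,0]
  grip: [40,60,80,80,80]

```text
time: 34.75
eef_pos: [0.584, -0.156, 0.1618]
tcp_rot: [0.384, 0.923, -0.0, 0.001]
contact_force: [0.8, 0.2, -0.5]
opening: 0.941
```

>>> send_rows:
  translation:
    - [-0.65,-0.9,0]
    - [-0.65,-0.9,0]
    - [-0.65,-0.9,0.3]
    - [-0.6,-0.8,0.6]
    - [-0.4,-0.5,0.6]
  rotation:
    - [0,0,0]
    - [0,0,0]
    - [0,0,0]
    - [0,0,0]
    - [0,0,0]
  grip: [80,80,80,80,80]

```text
time: 35.38
eef_pos: [0.5613, -0.3038, 0.1162]
tcp_rot: [0.385, 0.923, -0.0, 0.001]
contact_force: [0.1, 0.4, -0.2]
opening: 0.937
```

>>> send_rows:
  translation:
    - [0,0,0.3]
    - [0,0,0]
  rotation:
    - [0,0,0]
    - [0,0,0]
  grip: [80,80]

```text
time: 35.62
eef_pos: [0.5609, -0.3009, 0.1059]
tcp_rot: [0.384, 0.923, 0.001, -0.001]
contact_force: [0.4, 0.7, -0.5]
opening: 0.939
```

```bash
python3 -c "
from h import *
d=dict(np.load('pics/scene0.npz'));print(ray(d,175.7,257.7,.034))
d=eyes.read_camera('scene');x0,y0=150,230
h=cv2.cvtColor(d['image'][y0:290,x0:205],cv2.COLOR_BGR2HSV);m=cv2.inRange(h,(35,30,20),(95,255,255))
n_,l,s,c=cv2.connectedComponentsWithStats(m);print([(r+np.array([x0,y0,0,0,0])).tolist() for r in s[1:] if r[4]>15])
go(.562,-.301,.008)"
```

```text
[ 0.56504213 -0.30056153  0.034     ]
[[166, 253, 12, 11, 33], [167, 263, 20, 12, 95]]
t 35.67 tcp [ 0.5615 -0.3011  0.1069] yaw 44.89 tilt [-0.03  0.05] F [ 0.  -0.9  0.5] open 80.1
shift units [-0.01  0.01  3.3 ]
```

>>> send_rows:
  translation:
    - [-0.04,0.04,0.8]
    - [0,0,0.9]
    - [0,0,0.8]
    - [0,0,0.5]
    - [0,0,0.25]
  rotation:
    - [0,0,0]
    - [0,0,0]
    - [0,0,0]
    - [0,0,0]
    - [0,0,0]
  grip: [80,80,80,80,80]

```text
time: 36.3
eef_pos: [0.5633, -0.3016, 0.0094]
tcp_rot: [0.384, 0.923, 0.0, 0.0]
contact_force: [-1.2, -0.1, 0.6]
opening: 0.938
```

>>> send_rows:
  translation:
    - [0,0,0]
    - [0,0,0]
    - [0,0,0]
    - [0,0,0]
    - [0,0,0]
  rotation:
    - [0,0,0]
    - [0,0,0]
    - [0,0,0]
    - [0,0,0]
    - [0,0,0]
  grip: [70,60,53,48,45]

```text
time: 36.92
eef_pos: [0.5631, -0.3025, 0.0101]
tcp_rot: [0.384, 0.923, -0.0, 0.0]
contact_force: [-0.8, -0.3, 2.4]
opening: 0.528
```

>>> send_rows:
  translation:
    - [0,0,0]
    - [0,0,0]
    - [0,0,0]
  rotation:
    - [0,0,0]
    - [0,0,0]
    - [0,0,0]
  grip: [42,39,39]
  squeeze: 30

```text
time: 37.3
eef_pos: [0.5633, -0.3026, 0.0104]
tcp_rot: [0.384, 0.923, -0.0, 0.0]
contact_force: [-1.5, 0.2, 5.2]
opening: 0.519
```

```bash
python3 -c "
from h import *
go(.6055,-.0975,.15)"
```

```text
t 37.3 tcp [ 0.5633 -0.3026  0.0104] yaw 44.84 tilt [ 0.03 -0.04] F [-1.5  0.2  5.2] open 44.3
shift units [ 3.85  5.82 -4.66]
```

>>> send_rows:
  translation:
    - [0,0,-0.6]
    - [0,0,-1]
    - [0.2,0.3,-1]
    - [0.4,0.6,-1]
    - [0.6,0.9,-1]
  rotation:
    - [0,0,0]
    - [0,0,0]
    - [0,0,0]
    - [0,0,0]
    - [0,0,0]
  grip: [39,39,39,39,39]

```text
time: 37.92
eef_pos: [0.5757, -0.2383, 0.1488]
tcp_rot: [0.385, 0.923, 0.0, 0.0]
contact_force: [0.3, -0.1, -0.7]
opening: 0.519
```

>>> send_rows:
  translation:
    - [0.6,0.9,0]
    - [0.6,0.9,0]
    - [0.6,0.9,0]
    - [0.5,0.75,0]
    - [0.3,0.5,0]
  rotation:
    - [0,0,0]
    - [0,0,0]
    - [0,0,0]
    - [0,0,0]
    - [0,0,0]
  grip: [39,39,39,39,39]

```text
time: 38.55
eef_pos: [0.6049, -0.0982, 0.1477]
tcp_rot: [0.384, 0.924, 0.0, -0.0]
contact_force: [-0.2, -0.7, -1.7]
opening: 0.511
```

>>> send_rows:
  translation:
    - [0,0,0]
    - [0,0,0]
  rotation:
    - [0,0,0]
    - [0,0,0]
  grip: [39,39]

```text
time: 38.8
eef_pos: [0.6049, -0.1004, 0.1476]
tcp_rot: [0.384, 0.923, -0.0, 0.0]
contact_force: [0.4, -0.0, -1.7]
opening: 0.514
```

```bash
python3 -c "
from h import *
go(.6055,-.0975,.0925)
d=dict(np.load('pics/s12.npz'));im=d['image'];x0,y0=235,190
h=cv2.cvtColor(im[y0:220,x0:280],cv2.COLOR_BGR2HSV);m=cv2.inRange(h,(0,0,165),(180,70,255))
n_,l,s,c=cv2.connectedComponentsWithStats(m);i=1+s[1:,4].argmax();print(s[i],c[i]+[x0,y0],ray(d,*(c[i]+[x0,y0]),.0815))"
```

```text
t 38.8 tcp [ 0.6049 -0.1004  0.1476] yaw 44.81 tilt [-0.01 -0.02] F [ 0.4 -0.  -1.7] open 43.9
shift units [0.05 0.08 1.84]
[  9   5  29  18 368] [257.87771739 204.05706522] [ 0.60728765 -0.09854863  0.0815    ]
```

>>> send_rows:
  translation:
    - [0.03,0.09,0.5]
    - [0,0,0.6]
    - [0,0,0.4]
    - [0,0,0.2]
    - [0,0,0]
  rotation:
    - [0,0,0]
    - [0,0,0]
    - [0,0,0]
    - [0,0,0]
    - [0,0,0]
  grip: [39,39,39,39,39]

```text
time: 39.42
eef_pos: [0.6059, -0.0972, 0.0958]
tcp_rot: [0.384, 0.923, -0.0, -0.001]
contact_force: [0.3, -0.2, -1.3]
opening: 0.51
```

```bash
python3 -c "
from h import *
go(.6062,-.098,.0909)
shot('scene','s13',(225,160,300,235),8)"
```

```text
t 39.42 tcp [ 0.6059 -0.0972  0.0958] yaw 44.83 tilt [-0.07  0.02] F [ 0.3 -0.2 -1.3] open 43.6
shift units [-0.03 -0.01  0.16]
```

View pics/s13.png

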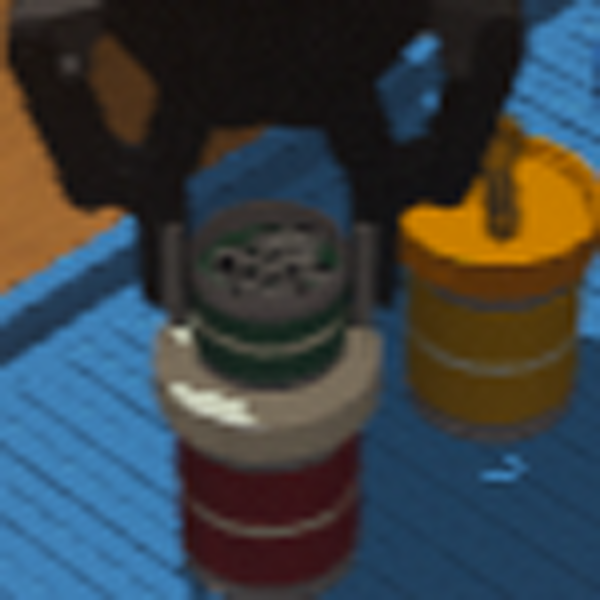

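```bash
python3 -c "
from h import *
d=dict(np.load('pics/s13.npz'))
for x,y in((.6062,-.098),(.607,-.0985)):
  print(((proj(d,[x,y,.0854])-[225,160]+.5)*8),((proj(d,[x,y,.1194])-[225,160]+.5)*8))
p=lambda u,v,z:ray(d,u/8-.5+225,v/8-.5+160,z)
print(p(270,344,.0854),p(271,251,.1194))"
```

```text
[265.49256732 343.30791719] [263.97649763 249.84154301]
[266.25180677 345.47091373] [264.75372757 251.98179262]
[ 0.60731338 -0.09732845  0.0854    ] [ 0.60792749 -0.0970152   0.1194    ]
```

>>> send_rows:
  translation:
    - [0,-0.03,0.1]
    - [0,0,0.07]
    - [0,0,0.03]
    - [0,0,0]
  rotation:
    - [0,0,0]
    - [0,0,0]
    - [0,0,0]
    - [0,0,0]
  grip: [39,39,39,39]

```text
time: 39.98
eef_pos: [0.6057, -0.0979, 0.0909]
tcp_rot: [0.384, 0.923, -0.0, 0.0]
contact_force: [-0.4, 1.0, 0.3]
opening: 0.513
```

```bash
python3 -c "
from h import *
go(.6062,-.098,.0909)"
```

```text
t 39.98 tcp [ 0.6057 -0.0979  0.0909] yaw 44.84 tilt [ 0.   -0.01] F [-0.4  1.   0.3] open 43.8
shift units [-0.02  0.01  0.  ]
```

Touching (the 1.4 N weight is carried). Release slowly and retreat.

>>> send_rows:
  translation:
    - [0,0,0]
    - [0,0,0]
    - [0,0,0]
    - [0,0,0]
    - [0,0,0]
  rotation:
    - [0,0,0]
    - [0,0,0]
    - [0,0,0]
    - [0,0,0]
    - [0,0,0]
  grip: [46,50,56,62,62]

```text
time: 40.6
eef_pos: [0.6056, -0.0979, 0.0906]
tcp_rot: [0.384, 0.923, 0.0, 0.0]
contact_force: [-0.3, 0.4, 0.0]
opening: 0.724
```

>>> send_rows:
  translation:
    - [0,0,-0.3]
    - [0,0,-0.8]
    - [0,0,-1]
    - [0,0,-1]
    - [0,0,-1]
  rotation:
    - [0,0,0]
    - [0,0,0]
    - [0,0,0]
    - [0,0,0]
    - [0,0,0]
  grip: [62,62,62,62,62]

```text
time: 41.22
eef_pos: [0.6057, -0.0979, 0.2154]
tcp_rot: [0.384, 0.923, 0.0, 0.0]
contact_force: [-0.5, -0.3, -1.3]
opening: 0.728
```

>>> send_rows:
  translation:
    - [-0.9,-0.6,0]
    - [-0.9,-0.9,0]
    - [-0.9,-0.9,0]
    - [-0.9,-0.9,0]
    - [0,0,0]
  rotation:
    - [0,0,0]
    - [0,0,0]
    - [0,0,0]
    - [0,0,0]
    - [0,0,0]
  grip: [62,62,62,62,62]

```text
time: 41.85
eef_pos: [0.6113, -0.2468, 0.2143]
tcp_rot: [0.386, 0.923, -0.0, 0.0]
contact_force: [0.5, 0.3, -0.1]
opening: 0.728
```

```bash
python3 - <<'E'
from h import *
go(0,0,0)
d=shot('scene','s14');e=dict(np.load('pics/s13.npz'));f=dict(np.load('pics/s12.npz'))
def big(d,roi,lo,hi,z,n):
    x0,y0,x1,y1=roi;m=cv2.inRange(cv2.cvtColor(d['image'][y0:y1,x0:x1],cv2.COLOR_BGR2HSV),lo,hi)
    k,l,s,c=cv2.connectedComponentsWithStats(m)
    if k<2: print(n,'none');return
    i=1+s[1:,4].argmax();u=c[i]+[x0,y0];print(n,s[i],u.round(1),ray(d,*u,z).round(4))
big(d,(265,165,310,200),(12,190,100),(30,255,255),.0805,'amber now'); big(f,(265,165,310,200),(12,190,100),(30,255,255),.0805,'amber before nuts')
for n,q in(('now',d),('s12',f)):
    big(q,(295,155,330,180),(100,150,40),(130,255,255),.08,'blue lid '+n); big(q,(240,215,280,236),(165,80,30),(180,255,255),.04,'red '+n)
    big(q,(240,180,285,215),(45,60,10),(95,255,255),.1,'green '+n)
# bystander shift versus start
s0=dict(np.load('pics/scene0.npz'))['image'];now=d['image']
for n,r in(('jar',(100,270,140,315)),('stray',(90,250,130,280)),('spare',(300,130,330,150)),('nutplace',(163,245,190,278))):
    a,b,c,e2=r;print(n,cv2.absdiff(s0[b:e2,a:c],now[b:e2,a:c]).mean().round(1))
E
```

```text
t 41.85 tcp [ 0.6113 -0.2468  0.2143] yaw 44.63 tilt [ 0.04 -0.04] F [ 0.5  0.3 -0.1] open 62.2
shift units [20.18 -8.72  7.12]
amber now [  9  10  27  18 335] [286.8 184.5] [ 6.064e-01 -1.000e-04  8.050e-02]
amber before nuts [  9  12  27  16 307] [286.7 185.1] [ 0.6078 -0.0018  0.0805]
blue lid now [  0   0  35  25 499] [310. 169.] [0.6063 0.0878 0.08  ]
red now [  7   0  22  10 126] [257.9 220.4] [ 0.6139 -0.1057  0.04  ]
green now [10 24 17  5 42] [258.  206.5] [ 0.628  -0.1186  0.1   ]
blue lid s12 [  0   0  35  25 543] [310.3 169. ] [0.6069 0.0881 0.08  ]
red s12 [  8   0  21  18 255] [258.1 224.5] [ 0.6234 -0.1148  0.04  ]
green s12 none
jar 10.1
stray 12.7
spare 15.9
nutplace 37.4
```

```bash
python3 - <<'E'
from h import *
s0=dict(np.load('pics/scene0.npz'))['image']
now=dict(np.load('pics/s14.npz'))['image']
for n,r in(('jar',(98,268,142,318)),('stray',(90,250,130,282)),('spare',(298,128,330,150)),('short',(295,155,330,200)),('long base',(240,215,280,236))):
    a,b,c,e=r;t=s0[b:e,a:c];w=now[b-8:e+8,a-8:c+8];q=cv2.matchTemplate(w,t,cv2.TM_CCOEFF_NORMED);_,v,_,l=cv2.minMaxLoc(q);print(n,round(v,2),np.array(l)-8)
print(ticket.sign_off())
E
```

```text
jar 1.0 [0 0]
stray 1.0 [0 0]
spare 0.98 [0 0]
short 0.83 [0 0]
long base 0.83 [0 0]
the job is handed in; nothing more can be done
None
```

The job is handed in at about 42 s of robot time, done in the order asked; no verdict was reported.

**Gold-bolt tin:** It stands on the tray at about (0.606, 0.000). By the scene camera the two closed tins' midpoint is about (0.606, −0.001), so the tin is in line and midway to within about 1–2 mm. It stayed upright throughout.

**Amber lid:** It is snapped home. Pressing with the shut fingers at 18 N met a firm stop with the lid's top plate at 80.6 mm; 80.5 mm is expected when the lid is home.

**Loose gold bolt:** It lies on the lid, inside the ring, as seen in the picture after I let go.

**Nut tin:** It was lowered onto the white lid until the lid took its weight. Its position just before I let go was 1–2 mm from the lid's centre. Afterwards its green band still showed in line with that centre. I had used all my picture views by then, so this last check was by image measurement, not by eye.

**Things to leave in place:** The jar, long silver bolt and spare lid matched their starting image with no shift (0.98–1.0). The two closed tins also showed no shift, but with a weaker match (0.83), which I put down to shadow and the things now standing beside them.

**Doubts:**
- The two cameras disagreed by 2–3 mm in x for the row of tins, and I used a value between them.
- During the 31 N push on the lid, the tool drifted about 3 mm in x. Later pictures still showed the tin in line.

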